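# Lock the gearbox shaft

## Task

On the repair bench, lock the gearbox's shaft: with the fingertips, push one of the orange posts to turn the cream disc until either of its slots faces the steel locking bar, then push the bar by its red tail through the guide until it is fully home in the slot. Only push: do not lift the bar, and leave everything else on the bench where it is.

Things in the scene. Friction and masses are not known exactly. Their poses are not given: they have to be found in the camera images.
- gearbox: Fixed grey gearbox. Origin on the table, on the disc's vertical axis; x runs along the bar from its red tail towards the disc (push direction), z up. Housing 150 x 140 mm, 30 mm high, centred on the origin; 43 mm high screw bosses 87 mm from the axis. A rail 30 mm wide, flat top 30 mm above the table, runs out to x = -225 mm. A steel motor, top 56 mm above the table, lies from x = 75 to 158 mm.
- guide (a point): Middle of the bar's guide, level with the wall tops, at x = -94.5 mm in the gearbox frame; axes as the gearbox's. Two aluminium walls, 61 mm long (x = -125 to -64 mm), stand on the rail 17 mm apart inside, tops 46 mm above the table. A strap from x = -108 to -92 mm bridges them above the bar; its bolts reach 60 mm above the table.
- disc (a joint): Turn of the cream disc in rad about the vertical axis through the gearbox's origin, growing counter-clockwise from above. At 0 or any multiple of pi the slots lie along the gearbox's x axis, one facing the bar. It starts 0.5 rad or more from there, turns either way without stops and stays where it is left (friction about 0.06 N m).
- disc_top (a point): Centre of the top face of the cream toothed disc: 110 mm across the teeth, 18 mm thick, lying flat, top 50 mm above the table, with a steel boss 4 mm high and 28 mm across in the middle. Two radial slots, 19 mm wide, open at the rim and through the thickness, lie opposite each other along this point's x axis; each ends 22 mm from the disc's axis.
- post_a (a point): Centre of the top of one of the disc's two orange upright posts: 12 mm diameter, 28 mm above the disc's top face (78 mm above the table), 36 mm from the disc's axis, at right angles to the slots; when joint disc reads 0 it is on the gearbox's +y side. x axis along the disc's slots. Push either post sideways to turn the disc.
- post_b (a point): The same point of the other post, opposite post_a across the axis; on the gearbox's -y side when joint disc reads 0.
- bar_tail (a point): Centre of the end face of the red tail of the loose steel locking bar, 10 mm above its underside; x points along the bar to its nose, z up. The bar is 130 mm long, 14 wide, 20 high, about 0.25 kg; it lies on the rail (underside 30 mm above the table) between the guide walls with 1.5 mm play each side. The red tail always sticks out behind the guide.
- bar_nose (a point): The tip of the bar's nose, 130 mm ahead of bar_tail, 10 mm above the bar's underside. The last 7 mm are a wedge with a right-angled point. Fully home, the tip is at the bottom of a slot, 22 mm short of the disc's axis (x = -22 mm in the gearbox frame).
- spare_gear: Bystander, leave alone: loose cream plastic gear wheel lying flat, 53 mm across, 22 mm high with its boss; origin at its underside
- bearing: Bystander, leave alone: loose steel bearing ring lying flat, 48 mm across, 14 mm high; origin at its underside
- tin: Bystander, leave alone: small aluminium bowl for screws, 56 mm across, 22 mm high; origin at its underside
- cap: Bystander, leave alone: blue plastic cap, 44 mm across, 18 mm high; origin at its underside
- driver: Bystander, leave alone: screwdriver with a red handle, 190 mm long, lying flat; origin at its underside, near mid-length
- cup: Bystander, leave alone: black drinking cup with a white lid, 85 mm across, 113 mm high; origin at its underside
- mouse: Bystander, leave alone: black computer mouse, 105 x 58 x 33 mm; origin at its underside
- thermos: Bystander, leave alone: steel vacuum flask, 76 mm across, about 250 mm high; origin at its underside
Things that resemble listed ones, but are neither listed nor needed, are in the scene too. Of the things that look like the part that bears bar_tail, the largest one is meant.

How it is judged:
By the outcome, as a careful person would: the job done as asked, in the order asked, and still so for the second after the job is handed in, with the robot touching nothing.
It also fails if it takes over 45 s, if anything falls off the work surface, if the arm or the gripper's body presses on something with over 40 N, if the wrist force passes 120 N, or if a joint passes its speed limit or range.

## Robot

A 6-joint arm with a two-finger parallel gripper is mounted at the origin on the work surface. World frame = base frame: x ahead of the robot, y to its left, z up, the work surface at z = 0. Lengths are in m, angles in rad, forces in N, time in s.
With the tool pointing down it reaches from about 0.35 to 0.975 m from the base axis. Payload 4.9 kg.
Tool frame: the origin (TCP) lies between the finger pads; the fingertips stand 17 mm ahead of it and the grasp point (between the pads) lies 2 mm behind it (manip.nose_length is the distance from the TCP to the fingertips, in m); z points along the fingers, y is the line along which they close (so a half turn about z gives the same grasp; the last joint's range is limited). The gripper opens to 85 mm and grips with 20 to 120 N. Pads are 22 mm wide; open, the fingers measure 114 mm over their backs; the gripper's body (76 mm by 85 mm) begins 54 mm behind the grasp point. The pads swing forward as they close: fully open they stand 13 mm farther back than shut.
Start: joints at [-0.119, 0.053, 1.613, -0, 1.476, -0.119], TCP at [0.625, 0, 0.248] pointing down, gripper open.
Joint ranges: [-3.01, 3.01], [-1.01, 2.22], [0.06, 2.58], [-1.02, 4.17], [0.09, 2.62], [-3.14, 3.14]. Speed limits (rad/s): [2.57, 2.57, 3.14, 3.14, 3.14, 3.14].

## Interface

Orientations are given as a unit quaternion [w, x, y, z].
In Python, from plant import manip gives the robot as it stands. The module is installed in compiled form; this text tells all that it offers.
- The arm moves only by the tool apply_moves, never from a script. Its argument "moves" is a list of rows, each a list of 3 entries, a list of its own where there are three numbers: the turn, a rotation vector about the tool's x, y, z in rad, then the shift along the tool's x, y, z in cm, then the closure, from -1 (fully open) to 1 (shut), so that 0 is half open. A call has 1 to 20 rows; each row is the pose to reach, as a shift and turn from the pose commanded when the call began, along the tool's axes at that moment; what a row does not reach only later rows make up. A row lasts 1/10 s, in which the tool goes at most 50 mm and 8.59 degrees, less where a joint would pass 70% of its speed; a pose out of reach is approached as far as the arm can. A call with a gripper value outside its range is refused whole. The fingers move at their own pace and stop on an object; the grip force is fixed at half the most. Time passes only in rows, so rows that repeat a pose let the fingers close. It gives the time, the measured TCP pose, the force, the opening and the grip force at its end, in the units of the state.
- manip.state(): the state, without advancing time (a new reading comes with each control period).
- manip.grab_frame(name): name is "scene" or "side" or "wrist"; returns a dict with "image" (420x560x3 uint8, red, green, blue), "K" (3x3 intrinsics, pixels), "k1" (the pictures are not rectified: a ray, as slopes to the right and down, at radius r is drawn at 1 + k1 r^2 times it, then the intrinsics apply), "rvec" (rotation vector, rad) and "tvec" (3), from world to camera coordinates, as OpenCV has them. Camera axes: x right, y down, z forward; pixel columns grow to the right and rows downward; lengths in m; the calibration is good to about 2 mm. A picture is of the moment at which its call begins. There is no depth.
- manip.job_done(): hands the job in; it is judged then, once.
Trained networks look in a picture, given as the dict that the camera call returned (one of the last four; its "shot" number tells which), for a name from the list of things; names that differ only in an ending like _2 or _b are one class to them, and where a whole thing is asked for, a point or a joint stands for the part that bears it (a point fixed in the world has none). Each returns a list of dicts, best first, with "score" (0 to 1); they miss things now and then, are a little off and sometimes report something else, mostly with a low value. They report only what shows in the picture. A call takes as long as a camera call. They do not tell look-alikes from the thing itself.
- manip.look_for(picture, label): "location" ([x, y, z] in m, in the coordinates of the camera as it stood for that picture, good to about 4 mm: the middle of the surface that is visible of it).
- manip.silhouettes(picture, label): "pixels" (420x560 bool, what is visible of it).
- manip.spot_point(picture, label): "location" ([x, y, z] in m, in the coordinates of the camera as it stood for that picture, good to about 4 mm: a listed point, or the origin of a listed thing).
The state is a dict: "time": time; "joint_pos": joint angles; "joint_vel": joint speeds; "joint_efforts": joint torques, N m; "tool_pos": TCP position; "tool_rot": TCP orientation; "contact_force": force on the tool from outside, world axes, zero at the start; "ft_torque": the same for the moment, N m; "gripper_width": opening from 0.0 (shut) to 1.0 (fully open); "grasp_force": force on a finger pad.
Only numpy, scipy, OpenCV 4.12 (cv2) and the standard library are available. Lean on these libraries where they do the work, as an engineer would, in place of code of your own. Each camera call takes 0.05 s, during which the arm holds its last target. There are 200 camera calls.

## Working session

There is one attempt and no reset: what is moved stays moved. The work goes in short steps, Python scripts to look and compute and a tool call to move; the robot and the scene stay as the last step left them, time stands still between calls to the robot, and variables do not carry over. Pictures are saved under pics/ and viewed, at most 10 in all, crops included, and the job is handed in when it is done.

Besides the shell and the picture viewer there is one more tool, called after ">>>" in YAML: its name, and indented under it one key for each argument. apply_moves: Moves the arm, as the interface text tells. Its arguments: {"type":"object","properties":{"moves":{"type":"array"}},"required":["moves"]}

```bash
mkdir -p pics; cat > h.py <<'E'
import numpy as np,cv2
from plant import manip
def save(f,n): cv2.imwrite('pics/'+n,f['image'][:,:,::-1])
def w(f,p):
    R=cv2.Rodrigues(np.array(f['rvec'],float))[0]; return R.T@(np.array(p)-np.array(f['tvec']).ravel())
def proj(f,p):
    R=cv2.Rodrigues(np.array(f['rvec'],float))[0]; c=R@np.array(p)+np.array(f['tvec']).ravel()
    s=c[:2]/c[2]; s=s*(1+f['k1']*(s@s)); K=np.array(f['K']); return np.round(K[:2,:2]@s+K[:2,2],1)
def ray(f,px,z):
    K=np.array(f['K']);d=(np.array(px)-K[:2,2])/[K[0,0],K[1,1]];s=d.copy()
    for _ in range(20): s=d/(1+f['k1']*(s@s))
    R=cv2.Rodrigues(np.array(f['rvec'],float))[0];o=-R.T@np.array(f['tvec']).ravel();v=R.T@np.r_[s,1]
    return o+v*(z-o[2])/v[2]
E
python3 - <<'E'
from h import *
ims=[]
for n in ['scene','side']:
    f=manip.grab_frame(n); save(f,n+'0.png')
    for l in ['gearbox','guide','disc_top','post_a','post_b','bar_tail','bar_nose']:
        for d in manip.spot_point(f,l)[:4]:
            p=w(f,d['location']);print(n,l,round(d['score'],2),p.round(4),proj(f,p))
print(manip.state())
E
```

```text
scene gearbox 0.79 [ 0.5984 -0.0906  0.001 ] [175.9 209.5]
scene gearbox 0.24 [ 0.6289 -0.0142  0.0368] [196.9 215.7]
scene guide 0.76 [ 0.6314 -0.0027  0.0472] [200.2 215.1]
scene disc_top 0.7 [ 0.7291  0.015  -0.0021] [200.4 255.9]
scene disc_top 0.56 [ 0.6012 -0.0923  0.0485] [171.7 201.3]
scene post_a 0.93 [ 0.5634 -0.1107  0.0837] [166.6 182.3]
scene post_a 0.58 [ 0.6272 -0.0739  0.079 ] [173.1 204.1]
scene post_a 0.27 [ 0.5998 -0.0917  0.0031] [175.3 209.5]
scene post_b 0.93 [ 0.5634 -0.1107  0.0837] [166.6 182.3]
scene post_b 0.58 [ 0.6272 -0.0739  0.079 ] [173.1 204.1]
scene post_b 0.27 [ 0.5998 -0.0917  0.0031] [175.3 209.5]
scene bar_tail 0.66 [ 0.4924 -0.0436 -0.002 ] [200.9 182.7]
scene bar_tail 0.61 [0.6725 0.1058 0.0387] [236.3 235.2]
scene bar_tail 0.58 [0.4136 0.1676 0.0026] [273.7 170.1]
scene bar_tail 0.44 [0.533  0.1573 0.0059] [264.  201.2]
scene bar_nose 0.87 [ 0.6297 -0.0163  0.0361] [196.2 216. ]
scene bar_nose 0.58 [5.913e-01 2.372e-01 2.000e-04] [288.4 223.1]
scene bar_nose 0.49 [0.4805 0.0922 0.0051] [245.5 184. ]
scene bar_nose 0.23 [ 0.6974  0.4026 -0.0043
[... 799 characters left out ...]
01,  5.27031303e-02,  1.61286664e+00,  1.01912891e-05,
        1.47600590e+00, -1.18971214e-01]), 'joint_vel': array([-6.87356174e-04, -1.40921466e-03,  7.47770933e-04,  1.28281343e-05,
       -6.90383615e-04, -3.12403228e-04]), 'joint_efforts': array([ 2.98103914e-04, -3.93636632e+01, -3.70442426e+01, -2.26799801e-05,
        1.88256822e-04,  1.18498730e-05]), 'tool_pos': array([6.24993917e-01, 6.56131622e-06, 2.48321586e-01]), 'tool_rot': array([3.54107780e-06, 7.07115752e-01, 7.07097810e-01, 9.23838428e-06]), 'contact_force': array([ 0.68364166, -1.35617382,  0.18977577]), 'ft_torque': array([-0.01046785, -0.05055244, -0.02205717]), 'grasp_force': 0.0, 'gripper_width': 0.9997099939349977}
```

```bash
python3 - <<'E'
from h import *
a=cv2.imread('pics/scene0.png')[130:310,130:370];b=cv2.imread('pics/side0.png')[180:340,230:430]
cv2.imwrite('pics/c0.png',np.vstack([cv2.resize(a,(400,300),interpolation=2),cv2.resize(b,(400,300),interpolation=2)]))
f=manip.grab_frame('wrist');save(f,'wrist0.png')
for l in ['gearbox','guide','disc_top','post_a','bar_tail','bar_nose']:
    for d in manip.spot_point(f,l)[:4]:
        p=w(f,d['location']);print(l,round(d['score'],2),p.round(4),proj(f,p))
for l in ['cup','thermos','mouse','driver','tin','cap','bearing','spare_gear']:
    f=manip.grab_frame('scene')
    for d in manip.spot_point(f,l)[:1]:
        p=w(f,d['location']);print(l,round(d['score'],2),p.round(4),proj(f,p))
E
```

```text
gearbox 0.58 [ 5.959e-01 -9.060e-02  2.000e-04] [254.7 262.3]
guide 0.74 [0.6327 0.0019 0.0448] [290.5 185.5]
disc_top 0.92 [ 0.5958 -0.089   0.0507] [250.8 282. ]
post_a 0.84 [ 0.6311 -0.075   0.0806] [289.  282.9]
post_a 0.64 [ 0.5613 -0.1051  0.0805] [209.3 313.7]
bar_tail 0.89 [0.4184 0.1682 0.0033] [57.1  0.1]
bar_tail 0.67 [0.6764 0.1053 0.0401] [343.5  63. ]
bar_tail 0.6 [0.535  0.1613 0.0109] [179.9   1. ]
bar_nose 0.86 [0.4775 0.0949 0.0045] [125.1  80.3]
bar_nose 0.62 [ 0.6288 -0.0159  0.0441] [286.1 204.9]
cup 0.67 [0.6979 0.4025 0.001 ] [344.3 265.6]
thermos 0.56 [ 0.4587  0.5221 -0.0031] [388.9 198.5]
mouse 0.83 [0.5127 0.3709 0.0016] [337.3 206. ]
driver 0.53 [ 4.902e-01 -4.540e-02  3.000e-04] [200.4 181.6]
tin 0.64 [ 0.6954 -0.2008 -0.001 ] [128.7 233.6]
cap 0.68 [ 0.5707  0.0812 -0.0022] [236. 210.]
bearing 0.55 [ 0.7289  0.0146 -0.0011] [200.2 255.6]
spare_gear 0.8 [ 7.247e-01 -1.076e-01 -2.000e-04] [157.3 247.6]
```

View pics/c0.png

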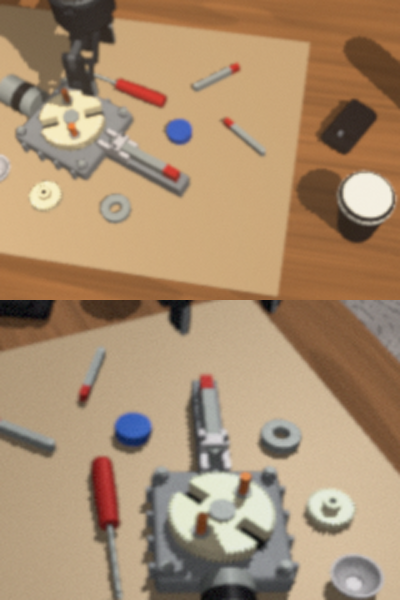

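View pics/wrist0.png

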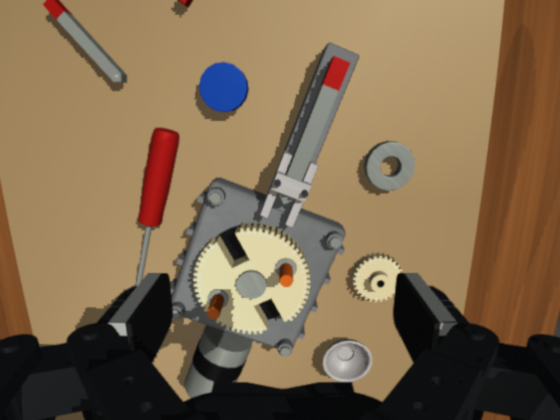

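Candidates for the red-tailed bar are the one on the rail (wrist 337,72) and two loose small ones on the mat (wrist 55,8 and 182,3). The rail bar is the largest, sits in the guide at the expected 40 mm height, and the crop confirms it. The disc needs about 48° clockwise: the right post at wrist (286,272) gets pushed towards -y.

>>> apply_moves:
  moves:
    - [[0,0,0],[-2,0.7,4],1]
    - [[0,0,0],[-4,0.7,8],1]
    - [[0,0,0],[-4,0.7,10],1]
    - [[0,0,0],[-4,0.7,10],1]
    - [[0,0,0],[-4,0.7,10],1]
    - [[0,0,0],[-4,0.7,10],1]
    - [[0,0,0],[-4,0.7,10],1]
    - [[0,0,0],[-4,0.7,10],1]
    - [[0,0,0],[-4,0.7,13],1]
    - [[0,0,0],[-4,0.7,15.5],1]
    - [[0,0,0],[-4,0.7,16.5],1]
    - [[0,0,0],[-4,0.7,17.3],1]
    - [[0,0,0],[-4,0.7,17.3],1]

```text
time: 3.25
tool_pos: [0.6318, -0.0399, 0.0749]
tool_rot: [-0.0, 0.707, 0.707, -0.0]
contact_force: [0.6, 0.3, 0.0]
gripper_width: -0.0
grasp_force: 0.0
```

```bash
python3 - <<'E'
from h import *
print(manip.nose_length,manip.state()['gripper_width'])
f=manip.grab_frame('wrist');g=manip.grab_frame('side')
save(f,'w1.png')
a=cv2.resize(f['image'],(560,420));b=cv2.resize(g['image'][200:350,250:450],(560,420),interpolation=2)
cv2.imwrite('pics/c1.png',cv2.resize(np.hstack([a,b])[:,:,::-1],(800,300)))
E
```

```text
0.017 -0.0004735674487738181
```

View pics/c1.png

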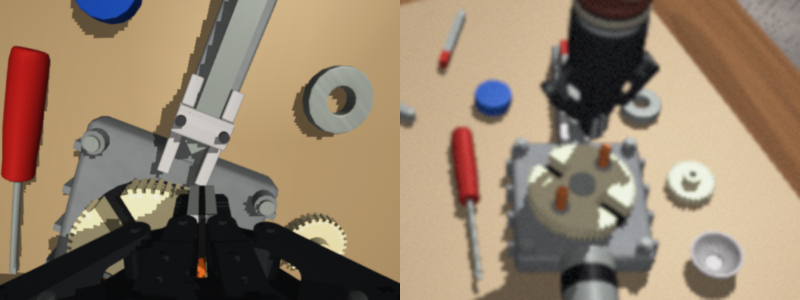

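The shut fingertips (left panel, about 203,190) stand on the guide side of the right post (203,265), and nothing is in between. I'll push towards -y.

>>> apply_moves:
  moves:
    - [[0,0,0],[-0.6,0,0],1]
    - [[0,0,0],[-1.1,0,0],1]
    - [[0,0,0],[-1.5,0,0],1]
    - [[0,0,0],[-1.9,0,0],1]
    - [[0,0,0],[-2.3,0,0],1]
    - [[0,0,0],[-2.7,0,0],1]
    - [[0,0,0],[-3.1,0,0],1]
    - [[0,0,0],[-3.5,0,0],1]
    - [[0,0,0],[-3.9,0,0],1]
    - [[0,0,0],[-4.2,0,0],1]
    - [[0,0,0],[-4.5,0,0],1]
    - [[0,0,0],[-4.5,0,0],1]
    - [[0,0,0],[-4.5,0,0],1]

```text
time: 4.65
tool_pos: [0.6316, -0.0856, 0.0751]
tool_rot: [-0.0, 0.707, 0.707, -0.001]
contact_force: [0.3, -0.1, 0.2]
gripper_width: -0.002
grasp_force: 0.0
```

```bash
cat > meas.py <<'E'
from h import *
print(manip.state()['tool_pos'].round(4))
for n in ['side','scene','wrist']:
    f=manip.grab_frame(n);save(f,'m_%s_%d.png'%(n,int(manip.state()['time']*100)))
    for l in ['post_a','disc_top','bar_tail','bar_nose']:
        for d in manip.spot_point(f,l)[:3]:
            p=w(f,d['location'])
            if abs(p[0]-.62)<.1 and p[2]>.02: print(n,l,round(d['score'],2),p.round(4), np.degrees(np.arctan2(p[1]+.0907,p[0]-.5972)).round(1) if l[0]=='p' else '')
E
python3 meas.py
```

```text
[ 0.6316 -0.0856  0.0751]
side post_a 0.91 [ 0.5625 -0.0824  0.082 ] 166.6
side post_a 0.71 [ 0.6298 -0.1017  0.0802] -18.6
side disc_top 0.63 [ 0.5972 -0.0924  0.0481] 
side bar_tail 0.66 [0.6715 0.1035 0.0394] 
side bar_nose 0.6 [ 0.5611 -0.0851  0.0801] 
scene post_a 0.86 [ 0.6285 -0.1012  0.0744] -18.5
scene post_a 0.73 [ 0.5609 -0.0789  0.08  ] 162.0
scene disc_top 0.58 [ 0.5972 -0.0915  0.0466] 
scene bar_tail 0.83 [0.6694 0.1089 0.0381] 
scene bar_tail 0.73 [ 0.6318 -0.0144  0.0372] 
scene bar_nose 0.76 [ 0.6298 -0.0165  0.0346] 
wrist post_a 0.74 [ 0.5606 -0.0823  0.0782] 167.2
wrist disc_top 0.68 [ 0.596  -0.0884  0.0513] 
wrist bar_nose 0.78 [ 0.6234 -0.014   0.0442]
```

>>> apply_moves:
  moves:
    - [[0,0,0],[-0.1,0,0],1]
    - [[0,0,0],[-0.15,0,0],1]
    - [[0,0,0],[-0.15,0,0],1]
    - [[0,0,0],[0.5,0,0],1]
    - [[0,0,0],[2.5,0,0],1]
    - [[0,0,0],[4,0,0],1]
    - [[0,0,0],[4.5,0,-3],1]
    - [[0,0,0],[8,0,-8],1]
    - [[0,0,0],[12,1,-12],1]
    - [[0,0,0],[12,1,-12],1]

```text
time: 6.4
tool_pos: [0.6443, 0.0377, 0.2009]
tool_rot: [0.003, 0.706, 0.708, 0.003]
contact_force: [0.5, 0.1, 0.4]
gripper_width: -0.003
grasp_force: 0.0
```

```bash
python3 meas.py; ls pics
```

```text
[0.6443 0.0377 0.2009]
side post_a 0.74 [ 0.5647 -0.0828  0.0808] 166.3
side post_a 0.72 [ 0.6284 -0.1045  0.0817] -23.9
side disc_top 0.67 [ 0.5973 -0.089   0.0501] 
side bar_tail 0.52 [0.6723 0.1053 0.0401] 
side bar_nose 0.54 [ 0.6242 -0.0157  0.0391] 
scene post_a 0.96 [ 0.6282 -0.1027  0.0785] -21.1
scene post_a 0.8 [ 0.5611 -0.0805  0.0775] 164.2
scene disc_top 0.85 [ 0.5975 -0.0933  0.0433] 
scene bar_tail 0.64 [0.673  0.1063 0.0383] 
scene bar_nose 0.65 [ 0.6301 -0.0148  0.0362] 
wrist post_a 0.8 [ 0.5638 -0.0799  0.0788] 162.0
wrist post_a 0.59 [ 0.6319 -0.1026  0.0772] -18.9
wrist bar_tail 0.72 [0.6729 0.1077 0.0379] 
wrist bar_nose 0.74 [ 0.6257 -0.0136  0.0413] 
wrist bar_nose 0.37 [ 0.634  -0.1033  0.0792] 
c0.png
c1.png
m_scene_495.png
m_scene_670.png
m_side_470.png
m_side_645.png
m_wrist_520.png
m_wrist_695.png
scene0.png
side0.png
w1.png
wrist0.png
```

View pics/m_wrist_695.png

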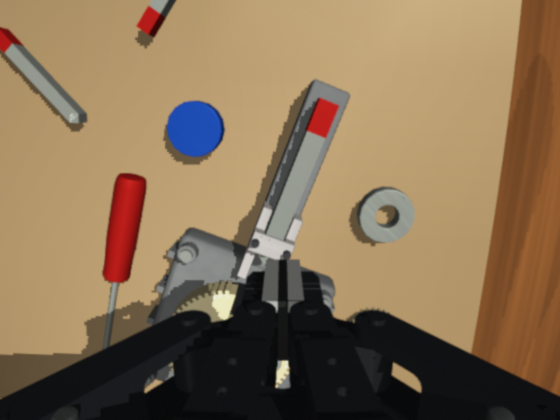

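The disc stands about 2° from alignment, well inside the wedge's lead-in. The tail end is at wrist (328,98), undisturbed. I'll go behind it next, turned 21° to the bar's direction.

>>> apply_moves:
  moves:
    - [[0,0,0.12],[3,1,0],1]
    - [[0,0,0.25],[6,3,2],1]
    - [[0,0,0.37],[9.2,4,5],1]
    - [[0,0,0.37],[9.2,4,7.5],1]
    - [[0,0,0.37],[9.2,4,7.5],1]
    - [[0,0,0.37],[9.2,4,7.5],1]

```text
time: 7.75
tool_pos: [0.6817, 0.1268, 0.1201]
tool_rot: [-0.0, 0.825, 0.565, -0.0]
contact_force: [-0.2, -0.5, 0.5]
gripper_width: -0.0
grasp_force: 0.0
```

```bash
python3 - <<'E'
from h import *
s=manip.state();q=s['tool_rot'];from scipy.spatial.transform import Rotation as Ro
R=Ro.from_quat([q[1],q[2],q[3],q[0]]).as_matrix();p=s['tool_pos']
print(p,R.round(3))
u=np.array([.363,.932,0]);t=np.array([.6735,.106,.04])
for d in (.023,.013,-.046): 
    g=t+u*d; g[2]=.053; print(d,(R.T@(g-p)*100).round(2))
E
```

```text
[0.6817405  0.12676887 0.1201291 ] [[ 0.362  0.932 -0.001]
 [ 0.932 -0.362 -0.   ]
 [-0.001 -0.001 -1.   ]]
0.023 [ 0.07 -0.01  6.71]
0.013 [-0.93 -0.01  6.71]
-0.046 [-6.83 -0.02  6.72]
```

>>> apply_moves:
  moves:
    - [[0,0,0],[0.3,0,3],1]
    - [[0,0,0],[0.3,0,5.5],1]
    - [[0,0,0],[0.3,0,6.7],1]
    - [[0,0,0],[0.3,0,6.7],1]
    - [[0,0,0],[-0.6,0,6.7],1]
    - [[0,0,0],[-1.2,0,6.7],1]
    - [[0,0,0],[-1.7,0,6.7],1]
    - [[0,0,0],[-2.2,0,6.7],1]
    - [[0,0,0],[-2.7,0,6.7],1]
    - [[0,0,0],[-3.2,0,6.7],1]
    - [[0,0,0],[-3.6,0,6.7],1]
    - [[0,0,0],[-4,0,6.7],1]
    - [[0,0,0],[-4.4,0,6.7],1]
    - [[0,0,0],[-4.8,0,6.7],1]
    - [[0,0,0],[-5.2,0,6.7],1]
    - [[0,0,0],[-5.5,0,6.7],1]
    - [[0,0,0],[-5.8,0,6.7],1]
    - [[0,0,0],[-6.1,0,6.7],1]
    - [[0,0,0],[-6.3,0,6.7],1]
    - [[0,0,0],[-6.3,0,6.7],1]

```text
time: 9.75
tool_pos: [0.6589, 0.0678, 0.0531]
tool_rot: [0.0, 0.825, 0.565, -0.0]
contact_force: [1.5, 1.1, 0.2]
gripper_width: 0.001
grasp_force: 0.5
```

```bash
python3 meas.py
```

```text
[0.6589 0.0678 0.0531]
side post_a 0.91 [ 0.6289 -0.1047  0.0815] -23.8
side post_a 0.75 [ 0.5618 -0.0813  0.0786] 165.1
side disc_top 0.6 [ 0.5998 -0.093   0.0504] 
side disc_top 0.47 [ 0.6334 -0.1029  0.0798] 
side bar_tail 0.6 [0.6527 0.0565 0.0407] 
side bar_nose 0.67 [ 0.6044 -0.0629  0.0379] 
scene post_a 0.85 [ 0.6301 -0.1028  0.0758] -20.1
scene post_a 0.82 [ 0.5578 -0.0801  0.0838] 164.9
scene disc_top 0.64 [ 0.5964 -0.0949  0.0457] 
scene bar_tail 0.74 [ 0.5608 -0.0837  0.0825] 
scene bar_nose 0.63 [ 0.6097 -0.0629  0.0369]
```

The nose is in the slot with about 8 mm to go. I'll continue in small steps until the force rises.

>>> apply_moves:
  moves:
    - [[0,0,0],[-0.2,0,0],1]
    - [[0,0,0],[-0.35,0,0],1]
    - [[0,0,0],[-0.5,0,0],1]
    - [[0,0,0],[-0.55,0,0],1]
    - [[0,0,0],[-0.55,0,0],1]

```text
time: 11.0
tool_pos: [0.6572, 0.0631, 0.0534]
tool_rot: [0.0, 0.825, 0.565, 0.0]
contact_force: [0.5, 0.3, -0.4]
gripper_width: -0.001
grasp_force: 0.6
```

>>> apply_moves:
  moves:
    - [[0,0,0],[-0.1,0,0],1]
    - [[0,0,0],[-0.15,0,0],1]
    - [[0,0,0],[-0.15,0,0],1]

```text
time: 11.3
tool_pos: [0.6566, 0.0617, 0.0533]
tool_rot: [0.0, 0.825, 0.565, -0.0]
contact_force: [0.8, 1.0, -0.1]
gripper_width: -0.004
grasp_force: 0.7
```

>>> apply_moves:
  moves:
    - [[0,0,0],[-0.05,0,0],1]
    - [[0,0,0],[-0.1,0,0],1]
    - [[0,0,0],[-0.1,0,0],1]

```text
time: 11.6
tool_pos: [0.6563, 0.0608, 0.0534]
tool_rot: [0.0, 0.825, 0.565, 0.0]
contact_force: [1.1, 1.3, -0.0]
gripper_width: 0.001
grasp_force: 0.8
```

>>> apply_moves:
  moves:
    - [[0,0,0],[-0.05,0,0],1]
    - [[0,0,0],[-0.1,0,0],1]
    - [[0,0,0],[-0.1,0,0],1]

```text
time: 11.9
tool_pos: [0.656, 0.0598, 0.0533]
tool_rot: [0.0, 0.825, 0.565, 0.0]
contact_force: [-0.4, 1.3, -0.0]
gripper_width: -0.001
grasp_force: 0.9
```

>>> apply_moves:
  moves:
    - [[0,0,0],[-0.05,0,0],1]
    - [[0,0,0],[-0.1,0,0],1]
    - [[0,0,0],[-0.1,0,0],1]

```text
time: 12.2
tool_pos: [0.6558, 0.0595, 0.0533]
tool_rot: [-0.0, 0.825, 0.565, 0.001]
contact_force: [1.4, 4.8, -0.9]
gripper_width: 0.001
grasp_force: 2.5
```

>>> apply_moves:
  moves:
    - [[0,0,0],[-0.05,0,0],1]
    - [[0,0,0],[-0.1,0,0],1]
    - [[0,0,0],[-0.1,0,0],1]

```text
time: 12.5
tool_pos: [0.6557, 0.0594, 0.0534]
tool_rot: [-0.001, 0.825, 0.565, 0.001]
contact_force: [2.8, 7.1, -1.0]
gripper_width: -0.002
grasp_force: 3.8
```

The force is now rising and the tip no longer advances, so the bar has bottomed out. I'll press slightly more, then retreat and verify.

>>> apply_moves:
  moves:
    - [[0,0,0],[-0.15,0,0],1]
    - [[0,0,0],[-0.25,0,0],1]
    - [[0,0,0],[-0.25,0,0],1]

```text
time: 12.8
tool_pos: [0.6558, 0.0589, 0.0541]
tool_rot: [-0.001, 0.825, 0.565, 0.004]
contact_force: [5.5, 12.8, -1.1]
gripper_width: -0.003
grasp_force: 7.0
```

>>> apply_moves:
  moves:
    - [[0,0,0],[0.5,0,0],1]
    - [[0,0,0],[2,0,0],1]
    - [[0,0,0],[3,0,-3],1]
    - [[0,0,0],[3,0,-8],1]
    - [[0,0,0],[3,0,-13],1]
    - [[0,0,0],[6,0,-18],1]
    - [[0,0,0],[6,0,-18],1]
    - [[0,0,0],[6,0,-18],1]

```text
time: 13.6
tool_pos: [0.6774, 0.1125, 0.2363]
tool_rot: [0.002, 0.825, 0.565, 0.002]
contact_force: [-0.6, -0.3, 0.7]
gripper_width: 0.003
grasp_force: 0.0
```

```bash
python3 meas.py; python3 - <<'E'
import cv2,glob,numpy as np
L=lambda k:cv2.imread(sorted(glob.glob('pics/m_%s_*'%k),key=lambda s:int(s.split('_')[-1][:-4]))[-1])
a=L('side')[200:340,250:437];b=L('wrist')
cv2.imwrite('pics/c2.png',np.hstack([cv2.resize(a,(400,300),interpolation=2),cv2.resize(b,(400,300))]))
E
```

```text
[0.6774 0.1125 0.2363]
side post_a 0.91 [ 0.5627 -0.0826  0.0776] 166.7
side post_a 0.64 [ 0.633  -0.1033  0.082 ] -19.5
side disc_top 0.87 [ 0.5964 -0.0929  0.0482] 
side bar_tail 0.8 [0.6497 0.0485 0.0405] 
side bar_nose 0.49 [ 0.6012 -0.0747  0.0401] 
scene post_a 0.82 [ 0.625 -0.103  0.075] -23.8
scene post_a 0.61 [ 0.5626 -0.0816  0.0833] 165.3
scene disc_top 0.95 [ 0.5977 -0.091   0.0479] 
scene bar_tail 0.64 [0.6526 0.0489 0.0363] 
scene bar_nose 0.72 [ 0.6051 -0.072   0.0363] 
scene bar_nose 0.64 [ 0.6306 -0.0018  0.0457] 
wrist bar_tail 0.88 [0.6538 0.0526 0.0407]
```

View pics/c2.png

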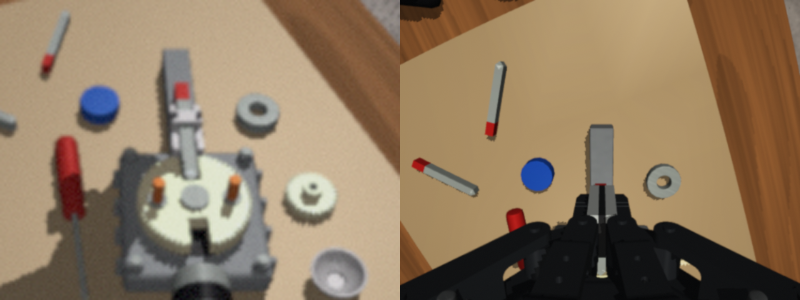

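The bar's nose fills the upper slot next to the boss (left panel about 190,170), and the posts stand square to it. The tail is 151 mm from the axis, against 152 mm when fully home. The bystanders have not moved.

```bash
python3 -c "
from plant import manip
print(manip.job_done())"
```

```text
the job is handed in; nothing more can be done
None
```

The shaft is locked and the job is handed in: I turned the disc about 48° clockwise by one post, then pushed the bar by its red tail until it bottomed out in the slot, with no bystander disturbed.

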